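Lay out a foil-stamping job on the bookbinder's bench

TASK

Lay out the foil-stamping job: set the long die on the sprung pad of the loading stage, lengthwise and right way up, and press it down until the latch catches and keeps it down; stand the two full foil rolls upright in the tray's wide bay and lay the long steel bar flat in its narrow bay. Set everything down without dropping it, and leave the short die, the thin nearly used-up roll and the short bar where they are on the bench.

Things in the scene. Friction and masses are not known exactly. Their poses are not given: they have to be found in the camera images.
- die_long: The long stamping die, loose: an aluminium block with a brass plate on top (thin dark frame pattern with a diamond), 60 long (its x) x 36 wide (its y) x 34 mm high, about 0.2 kg. Origin: centre of its underside, z up. Starts flat on the bench, its x within 0.4 rad of world x. Goes on the stage's pad.
- die_short: Look-alike, stays where it is: the short die, same materials, 36 x 36 x 34 mm high. Origin: centre of its underside.
- roll_a: A full foil roll, loose: gold-coloured cylinder standing upright, 40 mm diameter, 50 mm high, about 0.1 kg. Origin: centre of its underside, z up along its axis. Goes in the tray's wide bay.
- roll_b: The other full foil roll, the same as roll_a (40 mm diameter, 50 mm high). Origin: centre of its underside. Goes in the wide bay too.
- roll_thin: Look-alike, stays where it is: the nearly used-up foil roll, gold-coloured, standing upright, only 24 mm diameter, 50 mm high. Origin: centre of its underside.
- bar_long: The long steel spacer bar, loose: 90 long (its x) x 16 x 16 mm, about 0.17 kg. Origin: centre of its underside. Starts flat on the bench, its x within 0.4 rad of world x. Goes flat in the tray's narrow bay, along it.
- bar_short: Look-alike, stays where it is: the short steel bar, 50 x 16 x 16 mm. Origin: centre of its underside.
- tray: Plywood tray, fixed left or right of the loose things, turned up to 0.25 rad. In mm: 205 (x) x 140 (y) x 30 high, floor and walls 5 thick. Origin: centre of its underside, z up. A cross wall, 30 high too, makes two bays, each inside y = -65 to 65: the wide bay, nearer the robot, x = -97 to 20 (centre -39); the narrow bay x = 25 to 97 (centre 61), long along y. Floor 5 above the origin.
- stage: Loading stage, fixed, across from the tray, turned up to 0.25 rad (sizes in mm): grey base, dark frame round an aluminium pad 80 (x) x 56 (y). Origin: base underside below the pad's centre, z up. Pad top at z = 36 when up. Frame 84 x 60 inside, 104 x 80 outside, top at z = 34; a die along x within 10 of centre sinks inside it. Brass latch at the +x end, cover x = 57 to 91, top z = 44.
- pad (a joint): How far the pad is pressed down, m: 0 = up (start), 0.012 = bottom stop. At about 0.0105 the latch snaps over the pad's edge by itself and then keeps it at about 0.010; let go before that, it springs back up. Spring 6 N at the top to 12 N at the bottom, plus 1 to 3 N to push the latch aside. Can be pressed with closed fingertips on the middle of the die's top.
Mind the look-alikes: they are no part of the job. What is shaped like the roll_a but purple is not meant. Leave any purple look-alike of the bar_long alone.

How it is judged:
By the outcome, as a careful person would: the job done as asked, in the order asked, and still so for the second after the job is handed in, with the robot touching nothing.
It also fails if it takes over 106 s, if anything falls off the work surface, if the arm or the gripper's body presses on something with over 40 N, if the wrist force passes 120 N, or if a joint passes its speed limit or range.

ROBOT

A 6-joint arm with a two-finger parallel gripper is mounted at the origin on the work surface. World frame = base frame: x ahead of the robot, y to its left, z up, the work surface at z = 0. Lengths are in m, angles in rad, forces in N, time in s.
With the tool pointing down it reaches from about 0.225 to 0.875 m from the base axis. Payload 3.4 kg.
Tool frame: the origin (TCP) lies between the finger pads; the fingertips stand 22 mm ahead of it and the grasp point (between the pads) lies 3 mm ahead of it (manip.finger_overhang is the distance from the TCP to the fingertips, in m); z points along the fingers, y is the line along which they close (so a half turn about z gives the same grasp; the last joint's range is limited). The gripper opens to 85 mm and grips with 20 to 120 N. Pads are 22 mm wide; open, the fingers measure 114 mm over their backs; the gripper's body (76 mm by 85 mm) begins 54 mm behind the grasp point. The pads swing forward as they close: fully open they stand 13 mm farther back than shut.
Start: joints at [-1.261, 0.276, 1.505, -0, 1.361, -0.121], TCP at [0.24, -0.522, 0.253] pointing down, gripper open.
Joint ranges: [-2.89, 2.89], [-0.75, 2.08], [0.22, 2.7], [-1.18, 4.32], [0.11, 2.71], [-2.7, 2.7]. Speed limits (rad/s): [2.57, 2.57, 3.14, 3.14, 3.14, 3.14].

INTERFACE

Orientations are given as a unit quaternion [w, x, y, z].
In Python, from rig import get_state, eyes, order, manip gives the robot as it stands.
- The arm moves only by the tool drive_tool, never from a script. Its argument "rows" is a list of rows, each a list of 4 numbers: the shift along the tool's x, y, z in units of 25 mm (1.0 is 25 mm), then the turn about the tool's z in units of 6 degrees (1.0 is 6 degrees). A call has exactly 8 rows; each row is the pose to reach, as a shift and turn from the pose commanded when the call began, along the tool's axes at that moment; what a row does not reach only later rows make up. A row lasts 1/12 s, in which the tool goes at most 41.7 mm and 7.16 degrees, less where a joint would pass 70% of its speed; a pose out of reach is approached as far as the arm can. A call with a gripper value outside its range is refused whole. "grip" is the finger opening in mm, from 0 to 85.4, set as the call begins (left out, the last holds). The fingers move at their own pace and stop on an object; "newtons" is the grip in N (left out, the last holds). Time passes only in rows, so rows that repeat a pose let the fingers close, or fill a call up. It gives the time, the measured TCP pose, the force, the opening and the grip force at its end, in the units of the state.
- get_state(): the state, without advancing time (a new reading comes with each control period).
- eyes.get_image(name): name is "side" or "top"; returns (picture, depth): 400x640x3 uint8, red, green, blue; 400x640 float32, m along the optical axis (not along the pixel's ray), 0 where there is no reading.
- eyes.camera_info(name): a dict with "fx", "fy", "cx", "cy" (pixels), "R" (3x3) and "t" (3): a world point X has camera coordinates R X + t. Camera axes: x right, y down, z forward; pixel columns grow to the right and rows downward; lengths in m; the calibration is good to about 2 mm. A picture is of the moment at which its call begins. camera_info takes no time and is no camera call.
- order.sign_off(): hands the job in; it is judged then, once.
The state is a dict: "clock": time; "qpos": joint angles; "qd": joint speeds; "effort": joint torques, N m; "position": TCP position; "ee_rot": TCP orientation; "contact_force": force on the tool from outside, world axes, zero at the start; "moment": the same for the moment, N m; "width": finger opening in m; "gripper_force": force on a finger pad.
Only numpy, scipy, OpenCV 4.12 (cv2) and the standard library are available. Lean on these libraries where they do the work, as an engineer would, in place of code of your own. Each camera call takes 0.05 s, during which the arm holds its last target. There are 200 camera calls.

## Working session

There is one attempt and no reset: what is moved stays moved. The work goes in short steps, Python scripts to look and compute and a tool call to move; the robot and the scene stay as the last step left them, time stands still between calls to the robot, and variables do not carry over. Pictures are saved under pics/ and viewed, at most 14 in all, crops included, and the job is handed in when it is done.

Besides the shell and the picture viewer there is one more tool, called by a JSON object that holds its "method" and its "body". drive_tool: Moves the arm, as the interface text tells. Its arguments: {"type":"object","properties":{"rows":{"type":"array","items":{"type":"array","items":{"type":"number"}}},"grip":{"type":"number"},"newtons":{"type":"number"}},"required":["rows"]}

```bash
ls; mkdir -p pics
python3 - <<'E'
from rig import get_state, eyes, order, manip
import cv2, numpy as np
for n in("top","side"):
    p,d=eyes.get_image(n); cv2.imwrite(f"pics/{n}0.png",p[:,:,::-1]); np.savez(f"{n}0.npz",p=p,d=d)
    print(n,eyes.camera_info(n))
s=get_state(); print(s['clock'],s['position'],s['ee_rot'],s['width'],s['contact_force'],manip.finger_overhang)
E
```

```text
pics
top {'fx': 409.04368410987297, 'fy': 409.04368410987297, 'cx': 332.34761364832514, 'cy': 203.96710060603755, 'R': array([[ 0.02056194, -0.99970812,  0.01268364],
       [-0.99082161, -0.02207117, -0.1333619 ],
       [ 0.13360291, -0.00982504, -0.99098624]]), 't': array([-0.01978914,  0.52408234,  0.9946572 ])}
side {'fx': 365.4962207736958, 'fy': 365.4962207736958, 'cx': 325.9579496254541, 'cy': 195.8259360888004, 'R': array([[ 0.99776619, -0.06679458, -0.00105282],
       [-0.04484689, -0.65806823, -0.75162155],
       [ 0.04951142,  0.74998979, -0.65959377]]), 't': array([-0.52263129,  0.05890551,  0.82510065])}
0.1 [ 0.23997771 -0.52205034  0.25253744] [-8.15101928e-04  9.76890668e-01  2.13738045e-01 -7.65945021e-05] 0.08527420215259703 [ 0.71895193 -0.15231809 -0.14115678] 0.022
```

View pics/top0.png

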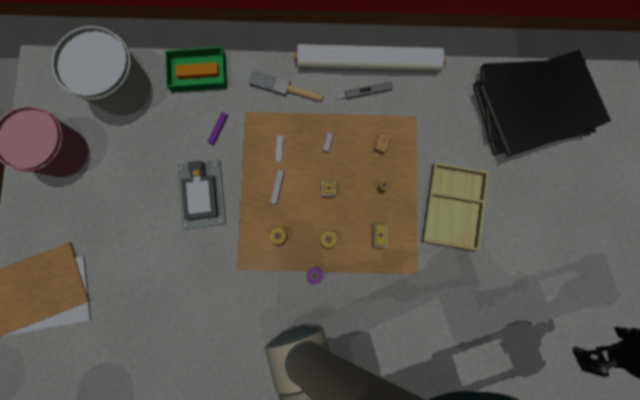

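View pics/side0.png

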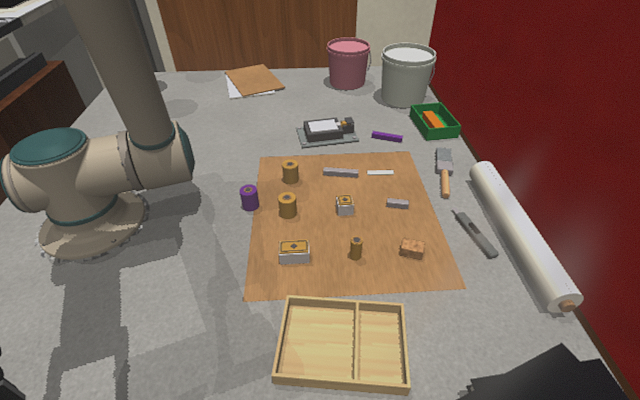

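The top view shows these candidates:
- **Dies:** long at (381,236), short at (329,188).
- **Gold rolls:** full at (278,236) and (328,240), thin at (383,186), purple at (315,275).
- **Bars:** long steel at (278,187), short at (327,142), a white strip at (280,148), purple at (217,128).
- **Fixtures:** stage at (200,195), tray at (456,207).

I'll confirm these in an enlarged crop.

```bash
python3 - <<'E'
import cv2, numpy as np
z=np.load("top0.npz");p=z['p'];
c=cv2.resize(p[120:290,250:420],None,fx=3.5,fy=3.5,interpolation=cv2.INTER_CUBIC);cv2.imwrite("pics/c1.png",c[:,:,::-1])
a=cv2.resize(p[150:240,170:240],None,fx=6,fy=6,interpolation=cv2.INTER_CUBIC)
b=cv2.resize(p[155:255,415:495],None,fx=4.7,fy=4.7,interpolation=cv2.INTER_CUBIC)
h=540;o=np.zeros((h,a.shape[1]+b.shape[1],3),np.uint8);o[:a.shape[0],:a.shape[1]]=a[:h];o[:b.shape[0],a.shape[1]:]=b[:h]
cv2.imwrite("pics/c2.png",o[:,:,::-1])
E
cat > h.py <<'E'
from rig import get_state, eyes, order, manip
import cv2, numpy as np
def cloud(n,p=None,d=None):
    if d is None: p,d=eyes.get_image(n)
    k=eyes.camera_info(n); v,u=np.mgrid[:400,:640]
    X=np.stack([(u-k['cx'])/k['fx']*d,(v-k['cy'])/k['fy']*d,d],-1)
    W=(X-k['t'])@k['R']; W[d==0]=np.nan
    return p,W
def ray(n,u,v,z):  # pixel to world at height z
    k=eyes.camera_info(n); r=np.array([(u-k['cx'])/k['fx'],(v-k['cy'])/k['fy'],1])@k['R']; c=-k['t']@k['R']
    return c+r*(z-c[2])/r[2]
E
```

```text
(no output)
```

View pics/c1.png

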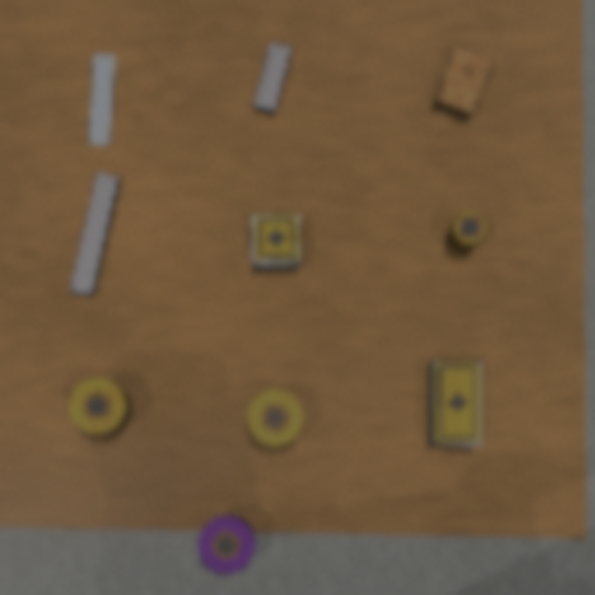

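View pics/c2.png

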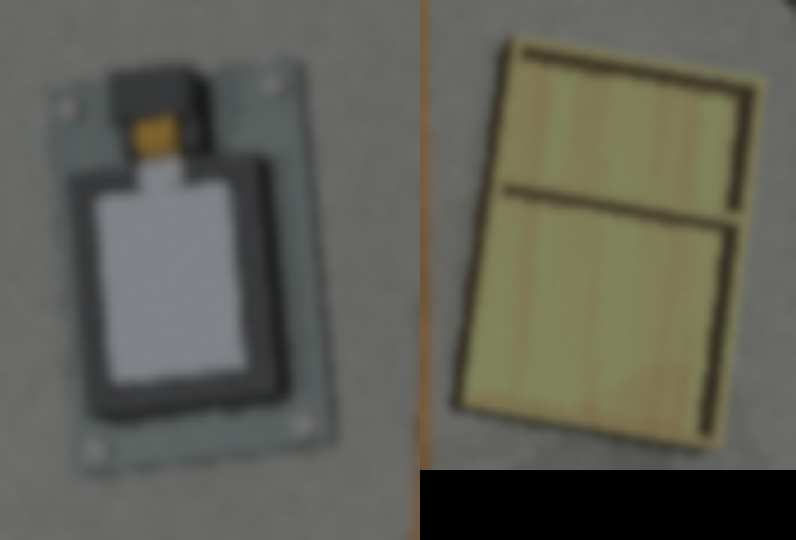

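The crop settles the identities, in crop pixels:
- **Long die:** (457,402), rectangular. The square one at (276,240) is the short die.
- **Full rolls:** (98,405) and (275,417). Thin roll is at (463,228), and the purple one is not meant.
- **Long steel bar:** (97,234), the longer of the grey bars. The short bar is (272,77), and the white strip at (102,99) is shorter and flat.
- **Stage and tray:** the latch is toward +x and the narrow bay is at far x, as described.

Next I'll measure them.

Run:
```python
from h import *
z=np.load("top0.npz");p,W=cloud("top",z['p'],z['d'])
z2=np.load("side0.npz");q,V=cloud("side",z2['p'],z2['d'])
def meas(nm,u,v,r,h,tol=.006):
    W0=W[v-r:v+r,u-r:u+r].reshape(-1,3); m=abs(W0[:,2]-h)<tol; P=W0[m]
    c,s,a=cv2.minAreaRect((P[:,:2]*1000).astype(np.float32)); print(nm,m.sum(),'mean',P.mean(0).round(4),'rect',np.round(c,1),np.round(s,1),round(a,1), end=' ')
    # refine with side cam near
    S=V.reshape(-1,3); k=(np.linalg.norm(S[:,:2]-P[:,:2].mean(0),axis=1)<.065)&(abs(S[:,2]-h)<tol)
    k&=np.linalg.norm(S[:,:2]-P[:,:2].mean(0),axis=1)<r/409
    if k.sum()>5:
        c,s,a=cv2.minAreaRect((S[k][:,:2]*1000).astype(np.float32)); print('| side',S[k].mean(0).round(4),np.round(c,1),np.round(s,1),round(a,1))
for a in [("dieL",381,236,20,.034),("dieS",329,188,14,.034),("ra",278,236,14,.05),("rb",328,240,14,.05),("thin",383,186,12,.05),("purple",315,275,13,.05),
 ("barL",278,187,20,.016,.005),("white",280,148,17,.016,.012),("barS",327,142,14,.016,.005),("tray",456,207,52,.03),("frame",200,197,30,.0355,.005)]: meas(*a)
for c in [(95,195),(228,182),(245,370),(112,384)]:
    print('pad',ray("top",170+(c[0]+.5)/6-.5,150+(c[1]+.5)/6-.5,.036).round(4))
for c in [(515,38),(766,78),(717,448),(460,405),(505,188),(738,222)]:
    print('tray',ray("top",415+(c[0]-420+.5)/4.7-.5,155+(c[1]+.5)/4.7-.5,.03).round(4))
for n,Z in(("top",W),("side",V)):
    b=Z.reshape(-1,3);k=(abs(b[:,0]-.5)<.1)&(abs(b[:,1])<.12);print(n,'bench z',np.median(b[k][:,2]))
```

```text
dieL 346 mean [ 0.4504 -0.1297  0.0339] rect [ 450.7 -129.8] [58.2 35.7] 0.1 | side [ 0.4496 -0.1335  0.0333] [ 449.3 -131.8] [36.8 59.7] 88.6
dieS 193 mean [0.5664 0.002  0.0341] rect [567.1   2. ] [34.4 33.2] 1.3 | side [ 0.565  -0.0019  0.0333] [ 5.651e+02 -2.000e-01] [36.3 35.6] 5.4
ra 206 mean [0.4421 0.1245 0.0504] rect [441.7 124.5] [37.8 37.9] 48.4 | side [0.4407 0.1217 0.0496] [441.3 124.3] [37.2 38.9] 0.2
rb 203 mean [ 4.368e-01 -3.000e-04  5.020e-02] rect [436.7  -0.8] [36.9 36.9] 1.5 | side [ 0.435  -0.0034  0.0498] [434.6  -1.5] [38.  39.7] 63.8
thin 74 mean [ 0.5751 -0.1362  0.0499] rect [ 574.9 -136. ] [22.6 22.1] 6.8 | side [ 0.5729 -0.1389  0.0498] [ 572.9 -136.7] [23.9 21.7] 83.1
purple 212 mean [0.3483 0.0317 0.0505] rect [347.9  31.3] [38.3 36.4] 1.1 | side [0.3467 0.029  0.0496] [346.6  31.7] [38.3 38.7] 2.8
barL 221 mean [0.5703 0.1356 0.0162] rect [571.1 135.6] [16.6 89.2] 78.7 | side [0.5695 0.1336 0.0153] [569.  135.9] [19.4 89.6] 79.7
white 139 mean [0.6727 0.1337 0.0056] rect [675.9 133.3] [90.1 84.8] 0.4 | side [0.6729 0.1342 0.0054] [672.9 134.9] [16.9 67.6] 88.7
barS 112 mean [0.6928 0.0073 0.0162] rect [693.1   7.5] [15.8 48.7] 76.9 | side [0.6898 0.0053 0.0153] [690.5   6.6] [18.8 46.7] 79.7
tray 774 mean [ 0.5333 -0.3262  0.0295] rect [ 529.6 -324. ] [141.4 206.1] 81.2 | side [ 0.5476 -0.3356  0.0297] [ 548.3 -331.4] [128.4  25.8] 71.4
frame 1347 mean [0.5405 0.3295 0.0355] rect [547.2 331. ] [126.   81.7] 8.4 | side [0.5401 0.325  0.0354] [543.6 330.5] [122.8  87.1] 8.1
pad [0.5717 0.3632 0.036 ]
pad [0.5785 0.3078 0.036 ]
pad [0.4991 0.2959 0.036 ]
pad [0.492  0.3507 0.036 ]
tray [ 0.6381 -0.2701  0.03  ]
tray [ 0.619  -0.4075  0.03  ]
tray [ 0.4171 -0.3752  0.03  ]
tray [ 0.437  -0.2381  0.03  ]
tray [ 0.5548 -0.2636  0.03  ]
tray [ 0.539  -0.3899  0.03  ]
top bench z 0.0008625269014221569
side bench z 0.0008362921069417222
```

```bash
cat > plan.py <<'E'
from rig import get_state
import numpy as np
from scipy.spatial.transform import Rotation as R
def cur():
    s=get_state(); w,x,y,z=s['ee_rot']; M=R.from_quat([x,y,z,w]).as_matrix()
    return np.r_[s['position'],np.degrees(np.arctan2(M[1,0],M[0,0]))]
def plan(targets,p=None):
    """targets: x,y,z,psi(deg). prints final row per call (tool frame units), tracking rounding"""
    p=cur() if p is None else np.array(p,float); print('from',p.round(4))
    for t in targets:
        a=np.radians(p[3]); X=np.array([np.cos(a),np.sin(a),0]);Y=np.array([np.sin(a),-np.cos(a),0]);Z=np.array([0,0,-1.])
        d=np.array(t[:3])-p[:3]; u=np.round([d@X/.025,d@Y/.025,d@Z/.025,-(t[3]-p[3])/6],2)
        print(t,'->',u.tolist(),'min rows',round(max(np.linalg.norm(d)/.0417,abs(u[3])*6/7.16),1))
        p=np.r_[p[:3]+.025*(u[0]*X+u[1]*Y+u[2]*Z),p[3]-6*u[3]]
E
python3 - <<'E'
from plan import *
plan([(.345,-.326,.18,12),(.450,-.1305,.10,0),(.450,-.1305,.027,0)])
E
```

```text
from [ 0.24   -0.5221  0.2525 24.683 ]
(0.345, -0.326, 0.18, 12) -> [7.09, -5.37, 2.9, 2.11] min rows 5.6
(0.45, -0.1305, 0.1, 0) -> [5.74, -6.78, 3.2, 2.0] min rows 5.7
(0.45, -0.1305, 0.027, 0) -> [-0.0, 0.01, 2.92, 0.0] min rows 1.8
```

{"method": "drive_tool", "body": {"rows": [[0.9,-0.67,0.36,0.26],[1.8,-1.34,0.72,0.53],[2.7,-2.0,1.1,0.8],[3.55,-2.7,1.45,1.05],[4.4,-3.35,1.8,1.3],[5.3,-4.0,2.2,1.6],[6.2,-4.7,2.5,1.85],[7.09,-5.37,2.9,2.11]], "grip": 60, "newtons": 50}}

```text
clock: 0.77
position: [0.3454, -0.3251, 0.1804]
ee_rot: [-0.0, 0.995, 0.104, 0.0]
contact_force: [-0.0, -0.6, -0.4]
width: 0.0601
gripper_force: 0.0
```

{"method": "drive_tool", "body": {"rows": [[0.8,-1.0,0.45,0.3],[1.7,-2.0,0.95,0.6],[2.6,-3.0,1.4,0.9],[3.5,-4.1,1.9,1.2],[4.3,-5.1,2.4,1.5],[5.1,-6.0,2.8,1.8],[5.74,-6.78,3.2,2.0],[5.74,-6.78,3.2,2.0]]}}

```text
clock: 1.43
position: [0.4501, -0.1267, 0.0989]
ee_rot: [-0.002, 1.0, 0.002, -0.002]
contact_force: [-1.1, -0.1, -0.0]
width: 0.0596
gripper_force: 0.0
```

Run:
```python
from plan import *
from h import *
print(get_state()['contact_force'],get_state()['width'])
plan([(.450,-.1305,.027,0)])
p,d=eyes.get_image("side"); c=cv2.resize(p[100:300,200:440],None,fx=3,fy=3); cv2.imwrite("pics/s1.png",c[:,:,::-1])
```

```text
[-1.08803258 -0.05549528 -0.01878515] 0.059573818255913014
from [ 0.4501 -0.1267  0.0989  0.2026]
(0.45, -0.1305, 0.027, 0) -> [-0.01, 0.15, 2.88, 0.03] min rows 1.7
```

View pics/s1.png

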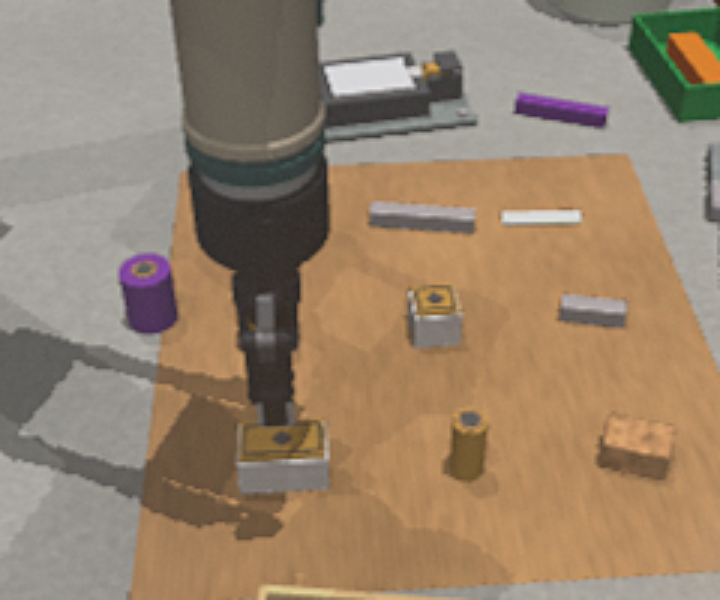

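The die sits at crop (283,455), with the gripper above it and slightly behind in view. Its x is aligned, and the remaining y error is settling lag. I'll descend next.

{"method": "drive_tool", "body": {"rows": [[0,0,0.3,0],[0,0,0.9,0],[0,0,1.6,0],[0,0,2.2,0],[0,0,2.7,0],[0,0,2.92,0],[0,0,2.92,0],[0,0,2.92,0]]}}

```text
clock: 2.15
position: [0.4501, -0.1317, 0.0279]
ee_rot: [0.0, 1.0, -0.0, -0.0]
contact_force: [-0.6, -0.6, 0.1]
width: 0.06
gripper_force: 0.0
```

{"method": "drive_tool", "body": {"rows": [[0,0,0,0],[0,0,0,0],[0,0,0,0],[0,0,0,0],[0,0,0,0],[0,0,0,0],[0,0,0,0],[0,0,0,0]], "grip": 20, "newtons": 50}}

```text
clock: 2.82
position: [0.4509, -0.1313, 0.0288]
ee_rot: [0.001, 1.0, 0.0, 0.001]
contact_force: [-0.8, -0.8, 6.0]
width: 0.0351
gripper_force: 52.1
```

{"method": "drive_tool", "body": {"rows": [[0,0,-0.2,0],[0,0,-0.7,0],[0,0,-1.4,0],[0,0,-2.3,0],[0,0,-3.2,0],[0,0,-4.0,0],[0,0,-4.5,0],[0,0,-4.5,0]]}}

```text
clock: 3.48
position: [0.4517, -0.1313, 0.143]
ee_rot: [0.001, 1.0, 0.0, 0.003]
contact_force: [0.0, -0.1, -1.1]
width: 0.035
gripper_force: 51.1
```

Run:
```python
from plan import *
c=np.array([.5353,.3294,0,8.5])
plan([(.485,.08,.139,4),tuple(c+[0,0,.139,0]),tuple(c+[0,0,.068,0])],[.450,-.1305,.1395,0])
```

```text
from [ 0.45   -0.1305  0.1395  0.    ]
(0.485, 0.08, 0.139, 4) -> [1.4, -8.42, 0.02, -0.67] min rows 5.1
(np.float64(0.5353), np.float64(0.3294), np.float64(0.139), np.float64(8.5)) -> [2.71, -9.81, 0.0, -0.75] min rows 6.1
(np.float64(0.5353), np.float64(0.3294), np.float64(0.068), np.float64(8.5)) -> [-0.0, -0.0, 2.84, 0.0] min rows 1.7
```

{"method": "drive_tool", "body": {"rows": [[0.1,-0.5,0,-0.04],[0.25,-1.5,0,-0.1],[0.45,-2.8,0,-0.2],[0.7,-4.2,0,-0.3],[0.95,-5.6,0,-0.4],[1.15,-6.8,0,-0.53],[1.3,-7.8,0.02,-0.6],[1.4,-8.42,0.02,-0.67]]}}

```text
clock: 4.15
position: [0.4841, 0.0824, 0.1385]
ee_rot: [-0.001, 0.999, 0.036, -0.001]
contact_force: [-0.8, 0.3, -1.4]
width: 0.0352
gripper_force: 51.0
```

{"method": "drive_tool", "body": {"rows": [[0.3,-1.1,0,-0.1],[0.7,-2.5,0,-0.2],[1.1,-4.0,0,-0.3],[1.5,-5.5,0,-0.42],[1.9,-7.0,0,-0.53],[2.3,-8.4,0,-0.64],[2.6,-9.4,0,-0.72],[2.71,-9.81,0,-0.75]]}}

```text
clock: 4.82
position: [0.5353, 0.333, 0.138]
ee_rot: [-0.001, 0.997, 0.076, -0.0]
contact_force: [0.1, -0.1, -1.2]
width: 0.035
gripper_force: 51.0
```

{"method": "drive_tool", "body": {"rows": [[0,0,0.2,0],[0,0,0.6,0],[0,0,1.1,0],[0,0,1.6,0],[0,0,2.0,0],[0,0,2.2,0],[0,0,2.2,0],[0,0,2.2,0]]}}

```text
clock: 5.48
position: [0.5353, 0.3282, 0.0845]
ee_rot: [0.0, 0.997, 0.074, -0.0]
contact_force: [0.4, 0.6, -2.2]
width: 0.0352
gripper_force: 51.0
```

Run:
```python
from plan import *
from h import *
print(cur())
p,d=eyes.get_image("top"); a=cv2.resize(p[145:245,150:250],None,fx=5,fy=5)
q,d2=eyes.get_image("side"); b=cv2.resize(q[80:180,270:370],None,fx=3,fy=3)
o=np.zeros((500,800,3),np.uint8);o[:,:500]=a;o[:300,500:]=b;cv2.imwrite("pics/s2.png",o[:,:,::-1])
```

```text
[0.53528614 0.32817097 0.08445819 8.48833524]
```

View pics/s2.png

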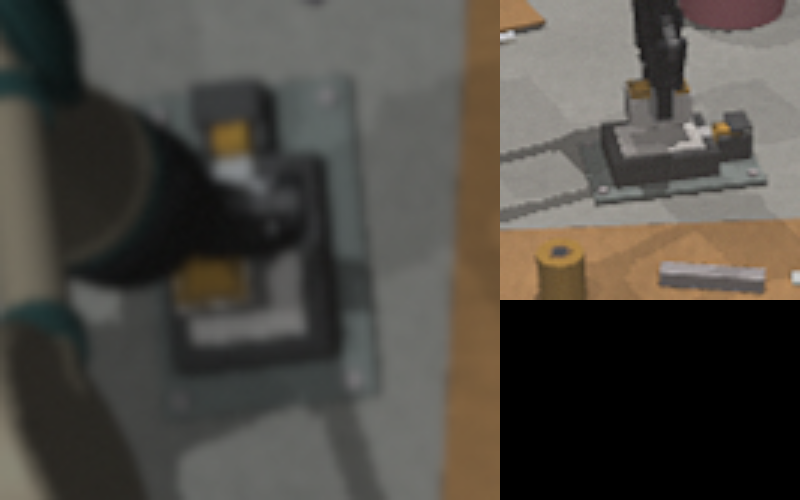

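The die hangs level over the pad with its frame end at crop (210,280), and the side view shows it centred. I'll lower it slowly.

{"method": "drive_tool", "body": {"rows": [[0,0,0.15,0],[0,0,0.3,0],[0,0,0.45,0],[0,0,0.55,0],[0,0,0.62,0],[0,0,0.68,0],[0,0,0.7,0],[0,0,0.7,0]]}}

```text
clock: 6.25
position: [0.5353, 0.3291, 0.0671]
ee_rot: [0.0, 0.997, 0.075, -0.0]
contact_force: [-0.6, 0.2, -1.3]
width: 0.0349
gripper_force: 51.0
```

{"method": "drive_tool", "body": {"rows": [[0,0,0.02,0],[0,0,0.04,0],[0,0,0.06,0],[0,0,0.08,0],[0,0,0.09,0],[0,0,0.1,0],[0,0,0.1,0],[0,0,0.1,0]]}}

```text
clock: 6.92
position: [0.5353, 0.3291, 0.0649]
ee_rot: [0.0, 0.997, 0.075, 0.0]
contact_force: [-1.0, -0.3, -0.3]
width: 0.0352
gripper_force: 51.1
```

{"method": "drive_tool", "body": {"rows": [[0,0,0.02,0],[0,0,0.03,0],[0,0,0.04,0],[0,0,0.05,0],[0,0,0.06,0],[0,0,0.06,0],[0,0,0.06,0],[0,0,0.06,0]]}}

```text
clock: 7.58
position: [0.5354, 0.3291, 0.0634]
ee_rot: [0.0, 0.997, 0.074, 0.0]
contact_force: [-0.8, -0.3, 3.4]
width: 0.0351
gripper_force: 51.6
```

In contact. I'll release, then raise, close the fingers and press.

{"method": "drive_tool", "body": {"rows": [[0,0,0,0],[0,0,0,0],[0,0,0,0],[0,0,0,0],[0,0,-0.5,0],[0,0,-1.3,0],[0,0,-2.0,0],[0,0,-2.0,0]], "grip": 55}}

```text
clock: 8.25
position: [0.5377, 0.3302, 0.1167]
ee_rot: [-0.001, 0.997, 0.075, 0.003]
contact_force: [0.4, 0.8, 1.0]
width: 0.0549
gripper_force: 0.0
```

{"method": "drive_tool", "body": {"rows": [[0,0,0,0],[0,0,0,0],[0,0,0,0],[0,0,0,0],[0,0,0,0],[0,0,0,0],[0,0,0,0],[0,0,0,0]], "grip": 0}}

```text
clock: 8.92
position: [0.5353, 0.3291, 0.113]
ee_rot: [0.0, 0.997, 0.074, -0.0]
contact_force: [0.1, 0.0, 0.0]
width: -0.0001
gripper_force: 0.0
```

Run:
```python
from plan import *
from h import *
print(cur(),get_state()['width'])
q,W=cloud("side"); b=cv2.resize(q[90:160,285:375],None,fx=6,fy=6);cv2.imwrite("pics/s3.png",b[:,:,::-1])
S=W.reshape(-1,3);k=(np.linalg.norm(S[:,:2]-[.5353,.3294],axis=1)<.05)&(abs(S[:,2]-.07)<.005)
c,s,a=cv2.minAreaRect((S[k][:,:2]*1000).astype(np.float32));print(k.sum(),S[k].mean(0),c,s,a)
```

```text
[0.53530141 0.32908361 0.11304187 8.54461315] -7.924260861058711e-05
154 [0.53323964 0.32529865 0.06965502] (532.6251220703125, 328.8262634277344) (58.97249221801758, 40.580650329589844) 10.891182899475098
```

View pics/s3.png

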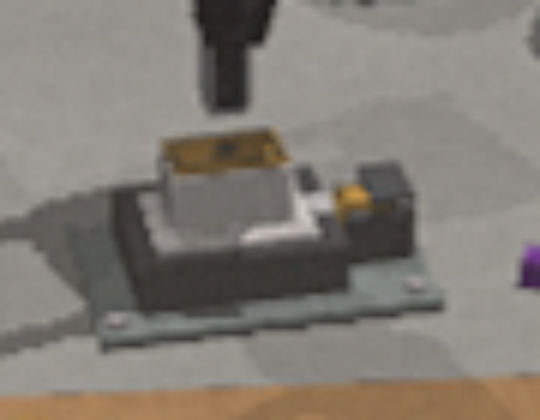

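The die stands upright on the pad inside the frame, top centre at crop (225,150), and the fingertips are above it at (225,105). I'll press now.

{"method": "drive_tool", "body": {"rows": [[0,0,0.3,0],[0,0,0.6,0],[0,0,0.75,0],[0,0,0.85,0],[0,0,0.95,0],[0,0,1.05,0],[0,0,1.15,0],[0,0,1.2,0]]}}

```text
clock: 9.63
position: [0.5346, 0.3287, 0.0844]
ee_rot: [0.0, 0.997, 0.075, -0.001]
contact_force: [-3.4, -0.9, 7.1]
width: -0.0001
gripper_force: 4.0
```

{"method": "drive_tool", "body": {"rows": [[0,0,0.03,0],[0,0,0.06,0],[0,0,0.09,0],[0,0,0.12,0],[0,0,0.14,0],[0,0,0.16,0],[0,0,0.16,0],[0,0,0.16,0]]}}

```text
clock: 10.3
position: [0.5346, 0.3288, 0.0803]
ee_rot: [0.0, 0.997, 0.075, -0.001]
contact_force: [-2.9, -0.6, 8.0]
width: -0.0002
gripper_force: 4.1
```

{"method": "drive_tool", "body": {"rows": [[0,0,0.02,0],[0,0,0.04,0],[0,0,0.06,0],[0,0,0.08,0],[0,0,0.1,0],[0,0,0.12,0],[0,0,0.12,0],[0,0,0.12,0]]}}

```text
clock: 10.97
position: [0.5347, 0.3288, 0.08]
ee_rot: [0.0, 0.997, 0.075, 0.0]
contact_force: [-6.9, -3.7, 21.2]
width: -0.0002
gripper_force: 10.5
```

That's the bottom stop. I'll lift away and check the latch.

{"method": "drive_tool", "body": {"rows": [[0,0,-0.1,0],[0,0,-0.2,0],[0,0,-0.4,0],[0,0,-0.9,0],[0,0,-1.6,0],[0,0,-2.4,0],[0,0,-2.6,0],[0,0,-2.6,0]]}}

```text
clock: 11.63
position: [0.5366, 0.3297, 0.1428]
ee_rot: [-0.001, 0.997, 0.075, 0.002]
contact_force: [0.2, 0.1, -0.3]
width: 0.0002
gripper_force: 0.0
```

Run:
```python
from plan import *
from h import *
print(cur(),get_state()['width'])
q,W=cloud("side"); b=cv2.resize(q[90:160,285:375],None,fx=6,fy=6);cv2.imwrite("pics/s4.png",b[:,:,::-1])
S=W.reshape(-1,3);k=(np.linalg.norm(S[:,:2]-[.5353,.3294],axis=1)<.022)&(S[:,2]<.08)
print(k.sum(),np.percentile(S[k][:,2],[10,50,90]))
k=(np.linalg.norm(S[:,:2]-[.5353,.3294],axis=1)<.05)&(abs(S[:,2]-.06)<.005)
c,s,a=cv2.minAreaRect((S[k][:,:2]*1000).astype(np.float32));print(c,s,a)
T=[.529,-.3233];a=np.radians(-9)
def tw(x,y): return (T[0]+x*np.cos(a)-y*np.sin(a),T[1]+x*np.sin(a)+y*np.cos(a))
r1=tw(-.039,.030);r2=tw(-.039,-.030);print(r1,r2,tw(.061,0))
A=(.4412,.1243)
plan([(A[0],A[1],.13,50),(*A,.11,81),(*A,.037,81)],[.5353,.3291,.1445,8.5])
```

```text
[0.53662223 0.32968584 0.14284088 8.54519373] 0.00016818634241378227
173 [0.033943   0.05805268 0.06201012]
(532.4365844726562, 327.77752685546875) (59.012367248535156, 38.08891296386719) 13.446573257446289
(np.float64(0.49517318866799653), np.float64(-0.28756840564557684)) (np.float64(0.4857871207655827), np.float64(-0.34682970608128505)) (np.float64(0.5892489887763034), np.float64(-0.33284250236745405))
from [0.5353 0.3291 0.1445 8.5   ]
(0.4412, 0.1243, 0.13, 50) -> [-4.93, 7.55, 0.58, -6.92] min rows 5.8
(0.4412, 0.1243, 0.11, 81) -> [0.0, -0.01, 0.8, -5.16] min rows 4.3
(0.4412, 0.1243, 0.037, 81) -> [-0.0, 0.0, 2.92, -0.0] min rows 1.8
```

View pics/s4.png

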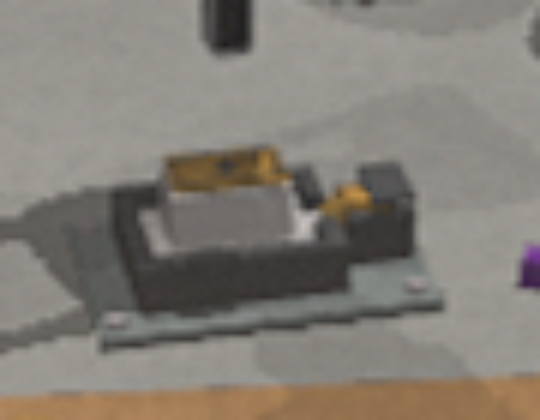

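The die is held down: its top is at about z 0.060 and the brass latch is out over the pad edge at crop (330,205). Next is roll A.

{"method": "drive_tool", "body": {"rows": [[-0.6,0.95,0.05,-0.86],[-1.2,1.9,0.1,-1.7],[-1.85,2.8,0.15,-2.6],[-2.5,3.8,0.2,-3.5],[-3.1,4.7,0.3,-4.3],[-3.7,5.7,0.35,-5.2],[-4.3,6.6,0.4,-6.1],[-4.93,7.55,0.44,-6.92]], "grip": 62}}

```text
clock: 12.35
position: [0.4399, 0.123, 0.1287]
ee_rot: [-0.0, 0.905, 0.425, -0.001]
contact_force: [0.5, -1.1, -0.6]
width: 0.0619
gripper_force: 0.0
```

{"method": "drive_tool", "body": {"rows": [[0,0,0.1,-0.7],[0,0,0.3,-1.5],[0,0,0.4,-2.3],[0,0,0.5,-3.1],[0,0,0.6,-4.0],[0,0,0.8,-4.8],[0,0,0.8,-5.16],[0,0,0.8,-5.16]]}}

```text
clock: 13.02
position: [0.4403, 0.1239, 0.1087]
ee_rot: [-0.001, 0.76, 0.65, -0.001]
contact_force: [-0.3, 1.0, 0.6]
width: 0.0618
gripper_force: 0.0
```

{"method": "drive_tool", "body": {"rows": [[0,0,0,0],[0,0,0,0],[0,0,0,0],[0,0,0,0],[0,0,0,0],[0,0,0,0],[0,0,0,0],[0,0,0,0]]}}

```text
clock: 13.68
position: [0.4415, 0.1241, 0.1104]
ee_rot: [0.0, 0.76, 0.65, 0.0]
contact_force: [-0.3, 0.0, -0.1]
width: 0.0623
gripper_force: 0.0
```

Run:
```python
from plan import *
plan([(.4412,.1243,.037,81)])
```

```text
from [ 0.4415  0.1241  0.1104 81.0193]
(0.4412, 0.1243, 0.037, 81) -> [0.0, -0.01, 2.93, 0.0] min rows 1.8
```

{"method": "drive_tool", "body": {"rows": [[0,0,0.4,0],[0,0,1.0,0],[0,0,1.7,0],[0,0,2.3,0],[0,0,2.7,0],[0,0,2.92,0],[0,0,2.92,0],[0,0,2.92,0]]}}

```text
clock: 14.35
position: [0.4417, 0.1241, 0.0374]
ee_rot: [0.0, 0.76, 0.65, -0.0]
contact_force: [-0.1, 0.6, -0.1]
width: 0.0621
gripper_force: 0.0
```

{"method": "drive_tool", "body": {"rows": [[0,0,0,0],[0,0,0,0],[0,0,0,0],[0,0,0,0],[0,0,0,0],[0,0,0,0],[0,0,0,0],[0,0,0,0]], "grip": 25, "newtons": 40}}

```text
clock: 15.02
position: [0.4422, 0.1242, 0.0382]
ee_rot: [0.001, 0.76, 0.65, 0.001]
contact_force: [-0.4, 1.3, 6.0]
width: 0.039
gripper_force: 40.3
```

{"method": "drive_tool", "body": {"rows": [[0,0,-0.2,0],[0,0,-0.7,0],[0,0,-1.4,0],[0,0,-2.3,0],[0,0,-3.2,0],[0,0,-3.9,0],[0,0,-4.2,0],[0,0,-4.2,0]]}}

```text
clock: 15.68
position: [0.4426, 0.1243, 0.1439]
ee_rot: [0.001, 0.76, 0.65, 0.002]
contact_force: [0.7, 0.1, -1.3]
width: 0.0391
gripper_force: 40.4
```

Run:
```python
from plan import *
plan([(.46,-.08,.143,81),(.495,-.2875,.143,81),(.495,-.2875,.045,81)],[.4413,.1242,.1425,81])
```

```text
from [ 0.4413  0.1242  0.1425 81.    ]
(0.46, -0.08, 0.143, 81) -> [-7.95, 2.02, -0.02, -0.0] min rows 4.9
(0.495, -0.2875, 0.143, 81) -> [-7.98, 2.68, 0.0, -0.0] min rows 5.0
(0.495, -0.2875, 0.045, 81) -> [0.0, -0.0, 3.92, -0.0] min rows 2.4
```

{"method": "drive_tool", "body": {"rows": [[-0.5,0.13,0,0],[-1.4,0.36,0,0],[-2.6,0.66,0,0],[-3.9,1.0,0,0],[-5.2,1.3,0,0],[-6.4,1.6,0,0],[-7.4,1.9,0,0],[-7.95,2.02,0,0]]}}

```text
clock: 16.35
position: [0.4602, -0.0828, 0.1409]
ee_rot: [-0.0, 0.761, 0.649, -0.001]
contact_force: [0.3, -0.3, -1.6]
width: 0.0391
gripper_force: 40.4
```

{"method": "drive_tool", "body": {"rows": [[-0.9,0.3,0,0],[-2.1,0.7,0,0],[-3.4,1.15,0,0],[-4.7,1.6,0,0],[-6.0,2.0,0,0],[-7.1,2.4,0,0],[-7.8,2.6,0,0],[-7.98,2.68,0,0]]}}

```text
clock: 17.02
position: [0.4953, -0.2903, 0.1408]
ee_rot: [-0.0, 0.761, 0.649, -0.001]
contact_force: [-0.4, 0.4, -1.4]
width: 0.0389
gripper_force: 40.4
```

{"method": "drive_tool", "body": {"rows": [[0,0,0.3,0],[0,0,0.9,0],[0,0,1.6,0],[0,0,2.2,0],[0,0,2.6,0],[0,0,2.8,0],[0,0,2.8,0],[0,0,2.8,0]]}}

```text
clock: 17.68
position: [0.4956, -0.2869, 0.0724]
ee_rot: [-0.0, 0.76, 0.65, 0.0]
contact_force: [0.6, 0.8, -1.4]
width: 0.0386
gripper_force: 40.4
```

Run:
```python
from plan import *
from h import *
plan([(.495,-.2875,.0445,81)])
p,_=eyes.get_image("top"); a=cv2.resize(p[150:260,415:495],None,fx=5,fy=5)
q,_=eyes.get_image("side"); b=cv2.resize(q[250:400,260:420],None,fx=2.5,fy=2.5)
o=np.zeros((550,800,3),np.uint8);o[:,:400]=a;o[:375,400:]=b;cv2.imwrite("pics/s5.png",o[:,:,::-1])
```

```text
from [ 4.95600e-01 -2.86900e-01  7.24000e-02  8.10638e+01]
(0.495, -0.2875, 0.0445, 81) -> [-0.03, -0.02, 1.12, 0.01] min rows 0.7
```

View pics/s5.png

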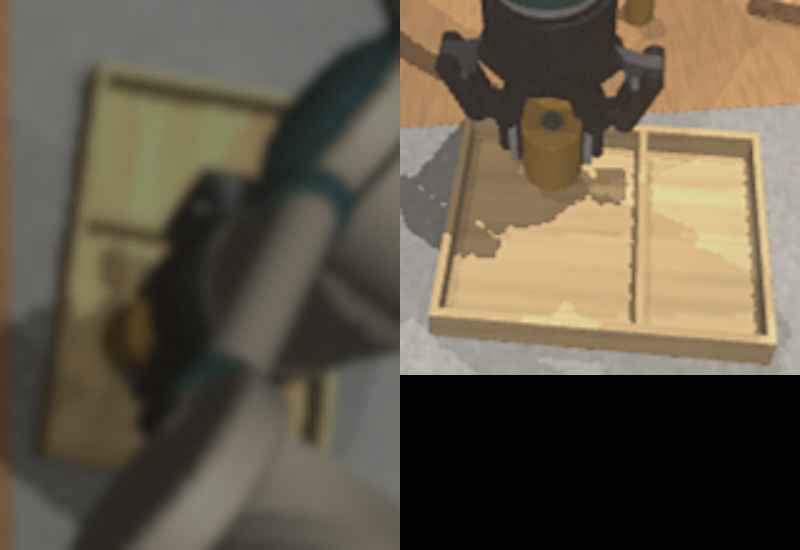

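Roll A hangs upright over the wide bay at side-crop (552,145), with the fingers clear of both the cross wall and the near wall. I'll lower it.

{"method": "drive_tool", "body": {"rows": [[0,0,0.2,0],[0,0,0.45,0],[0,0,0.7,0],[0,0,0.9,0],[0,0,1.0,0],[0,0,1.04,0],[0,0,1.06,0],[0,0,1.06,0]]}}

```text
clock: 18.45
position: [0.4955, -0.2876, 0.0457]
ee_rot: [0.0, 0.76, 0.65, -0.0]
contact_force: [0.6, -0.6, -1.6]
width: 0.0392
gripper_force: 40.4
```

{"method": "drive_tool", "body": {"rows": [[0,0,0.02,0],[0,0,0.04,0],[0,0,0.06,0],[0,0,0.08,0],[0,0,0.1,0],[0,0,0.1,0],[0,0,0.1,0],[0,0,0.1,0]]}}

```text
clock: 19.12
position: [0.4955, -0.2876, 0.0433]
ee_rot: [0.0, 0.76, 0.65, -0.0]
contact_force: [-0.9, -0.3, -1.7]
width: 0.0389
gripper_force: 40.4
```

{"method": "drive_tool", "body": {"rows": [[0,0,0.01,0],[0,0,0.02,0],[0,0,0.03,0],[0,0,0.04,0],[0,0,0.05,0],[0,0,0.06,0],[0,0,0.06,0],[0,0,0.06,0]]}}

```text
clock: 19.78
position: [0.4955, -0.2876, 0.0432]
ee_rot: [0.0, 0.76, 0.65, 0.0]
contact_force: [-3.0, 0.9, 9.2]
width: 0.039
gripper_force: 41.2
```

{"method": "drive_tool", "body": {"rows": [[0,0,0,0],[0,0,0,0],[0,0,0,0],[0,0,0,0],[0,0,0,0],[0,0,-0.3,0],[0,0,-0.9,0],[0,0,-1.7,0]], "grip": 58}}

```text
clock: 20.45
position: [0.4945, -0.2869, 0.0837]
ee_rot: [-0.002, 0.76, 0.65, -0.0]
contact_force: [0.3, -0.3, -0.2]
width: 0.0577
gripper_force: 0.0
```

{"method": "drive_tool", "body": {"rows": [[0,0,-0.8,0],[0,0,-1.6,0],[0,0,-2.2,0],[0,0,-2.6,0],[0,0,-2.6,0],[0,0,-2.6,0],[0,0,-2.6,0],[0,0,-2.6,0]]}}

```text
clock: 21.12
position: [0.4948, -0.2871, 0.1481]
ee_rot: [-0.001, 0.76, 0.65, -0.0]
contact_force: [-0.1, 0.2, -0.1]
width: 0.058
gripper_force: 0.0
```

Run:
```python
from plan import *
B=(.4355,-.001)
plan([(*B,.12,81),(*B,.037,81)])
```

```text
from [ 0.4948 -0.2871  0.1481 81.0199]
(0.4355, -0.001, 0.12, 81) -> [10.93, -4.13, 1.12, 0.0] min rows 7.0
(0.4355, -0.001, 0.037, 81) -> [0.0, 0.0, 3.32, 0.0] min rows 2.0
```

{"method": "drive_tool", "body": {"rows": [[1.4,-0.5,0,0],[2.9,-1.1,0.1,0],[4.4,-1.7,0.3,0],[5.9,-2.2,0.5,0],[7.4,-2.8,0.7,0],[8.9,-3.4,0.9,0],[10.2,-3.9,1.1,0],[10.93,-4.13,1.12,0]]}}

```text
clock: 21.78
position: [0.4325, 0.0018, 0.1195]
ee_rot: [-0.003, 0.76, 0.65, -0.002]
contact_force: [-0.1, -0.8, -0.1]
width: 0.0583
gripper_force: 0.0
```

{"method": "drive_tool", "body": {"rows": [[0,0,0,0],[0,0,0,0],[0,0,0.2,0],[0,0,0.5,0],[0,0,0.8,0],[0,0,1.0,0],[0,0,1.0,0],[0,0,1.0,0]], "grip": 62}}

```text
clock: 22.45
position: [0.4358, -0.002, 0.0956]
ee_rot: [-0.001, 0.761, 0.649, -0.001]
contact_force: [0.7, 0.7, -0.3]
width: 0.0621
gripper_force: 0.0
```

Run:
```python
from plan import *
plan([(.4355,-.001,.037,81)])
```

```text
from [ 4.35800e-01 -2.00000e-03  9.56000e-02  8.09647e+01]
(0.4355, -0.001, 0.037, 81) -> [0.04, -0.02, 2.35, -0.01] min rows 1.4
```

{"method": "drive_tool", "body": {"rows": [[0,0,0.4,0],[0,0,0.9,0],[0,0,1.4,0],[0,0,1.9,0],[0,0,2.2,0],[0,0,2.34,0],[0,0,2.34,0],[0,0,2.34,0]]}}

```text
clock: 23.12
position: [0.4365, -0.0017, 0.038]
ee_rot: [0.0, 0.76, 0.65, 0.0]
contact_force: [-0.1, 0.7, 0.5]
width: 0.0621
gripper_force: 0.0
```

{"method": "drive_tool", "body": {"rows": [[0,0,0,0],[0,0,0,0],[0,0,0,0],[0,0,0,0],[0,0,0,0],[0,0,0,0],[0,0,0,0],[0,0,0,0]], "grip": 25, "newtons": 40}}

```text
clock: 23.78
position: [0.4366, -0.0016, 0.0385]
ee_rot: [0.001, 0.76, 0.65, 0.0]
contact_force: [-0.4, 0.2, 7.8]
width: 0.0393
gripper_force: 40.1
```

{"method": "drive_tool", "body": {"rows": [[0,0,-0.2,0],[0,0,-0.7,0],[0,0,-1.4,0],[0,0,-2.3,0],[0,0,-3.2,0],[0,0,-3.9,0],[0,0,-4.4,0],[0,0,-4.6,0]]}}

```text
clock: 24.45
position: [0.437, -0.0017, 0.1548]
ee_rot: [0.001, 0.76, 0.65, 0.001]
contact_force: [0.3, -0.3, -1.3]
width: 0.0387
gripper_force: 40.4
```

Run:
```python
from plan import *
plan([(.46,-.174,.152,81),(.486,-.3468,.152,81)],[.4358,-.0013,.152,81])
```

```text
from [ 4.358e-01 -1.300e-03  1.520e-01  8.100e+01]
(0.46, -0.174, 0.152, 81) -> [-6.67, 2.04, 0.0, -0.0] min rows 4.2
(0.486, -0.3468, 0.152, 81) -> [-6.67, 2.11, 0.0, -0.0] min rows 4.2
```

{"method": "drive_tool", "body": {"rows": [[-0.4,0.12,0,0],[-1.2,0.36,0,0],[-2.2,0.67,0,0],[-3.3,1.0,0,0],[-4.4,1.35,0,0],[-5.4,1.65,0,0],[-6.2,1.9,0,0],[-6.67,2.04,0,0]]}}

```text
clock: 25.12
position: [0.4602, -0.1771, 0.1515]
ee_rot: [-0.0, 0.761, 0.649, -0.001]
contact_force: [0.3, 0.1, -1.3]
width: 0.0389
gripper_force: 40.4
```

{"method": "drive_tool", "body": {"rows": [[-0.7,0.22,0,0],[-1.7,0.54,0,0],[-2.8,0.9,0,0],[-3.9,1.2,0,0],[-5.0,1.6,0,0],[-6.0,1.9,0,0],[-6.5,2.05,0,0],[-6.67,2.11,0,0]]}}

```text
clock: 25.78
position: [0.4862, -0.349, 0.1516]
ee_rot: [-0.001, 0.761, 0.649, -0.0]
contact_force: [0.0, -0.7, -1.3]
width: 0.0387
gripper_force: 40.4
```

{"method": "drive_tool", "body": {"rows": [[0,0,0.3,0],[0,0,0.9,0],[0,0,1.6,0],[0,0,2.2,0],[0,0,2.6,0],[0,0,2.8,0],[0,0,2.8,0],[0,0,2.8,0]]}}

```text
clock: 26.45
position: [0.4867, -0.3466, 0.083]
ee_rot: [-0.0, 0.76, 0.65, 0.0]
contact_force: [1.2, -0.4, -1.5]
width: 0.0389
gripper_force: 40.4
```

Run:
```python
from plan import *
from h import *
plan([(.486,-.3468,.0445,81)])
q,_=eyes.get_image("side"); b=cv2.resize(q[240:400,250:430],None,fx=3,fy=3);cv2.imwrite("pics/s6.png",b[:,:,::-1])
```

```text
from [ 0.4867 -0.3466  0.083  81.0595]
(0.486, -0.3468, 0.0445, 81) -> [-0.01, -0.03, 1.54, 0.01] min rows 0.9
```

View pics/s6.png

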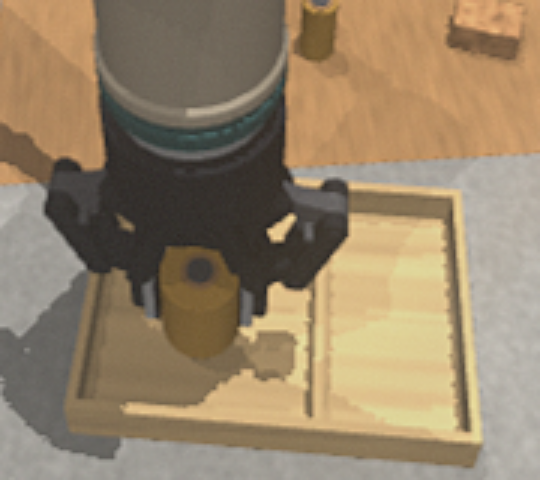

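Roll B hangs at crop (200,300) over the wide bay, clear of the walls. Roll A is hidden behind the gripper. I'll lower it.

{"method": "drive_tool", "body": {"rows": [[0,0,0.3,0],[0,0,0.6,0],[0,0,0.9,0],[0,0,1.2,0],[0,0,1.4,0],[0,0,1.5,0],[0,0,1.5,0],[0,0,1.5,0]]}}

```text
clock: 27.17
position: [0.4865, -0.3472, 0.0451]
ee_rot: [-0.0, 0.76, 0.65, -0.0]
contact_force: [-0.1, 0.5, -1.2]
width: 0.0391
gripper_force: 40.4
```

{"method": "drive_tool", "body": {"rows": [[0,0,0.02,0],[0,0,0.03,0],[0,0,0.04,0],[0,0,0.06,0],[0,0,0.07,0],[0,0,0.08,0],[0,0,0.08,0],[0,0,0.08,0]]}}

```text
clock: 27.83
position: [0.4866, -0.3472, 0.0436]
ee_rot: [0.0, 0.76, 0.65, -0.0]
contact_force: [-0.8, 0.4, 2.4]
width: 0.039
gripper_force: 40.5
```

Touching down. I'll release and raise.

{"method": "drive_tool", "body": {"rows": [[0,0,0,0],[0,0,0,0],[0,0,0,0],[0,0,0,0],[0,0,0,0],[0,0,-0.3,0],[0,0,-0.9,0],[0,0,-1.7,0]], "grip": 58}}

```text
clock: 28.5
position: [0.4857, -0.3464, 0.0853]
ee_rot: [-0.002, 0.76, 0.65, -0.0]
contact_force: [-0.2, -0.2, 0.3]
width: 0.0584
gripper_force: 0.0
```

{"method": "drive_tool", "body": {"rows": [[0,0,-0.8,0],[0,0,-1.6,0],[0,0,-2.2,0],[0,0,-2.6,0],[0,0,-2.6,0],[0,0,-2.6,0],[0,0,-2.6,0],[0,0,-2.6,0]]}}

```text
clock: 29.17
position: [0.4859, -0.3466, 0.1495]
ee_rot: [-0.001, 0.76, 0.65, -0.0]
contact_force: [-0.6, -0.5, 0.8]
width: 0.0581
gripper_force: 0.0
```

Run:
```python
from plan import *
L=(.570,.1357)
plan([(.515,-.12,.13,36),(*L,.10,-11),(*L,.10,-11),(*L,.0245,-11)])
```

```text
from [ 0.4859 -0.3466  0.1495 81.022 ]
(0.515, -0.12, 0.13, 36) -> [9.14, -0.26, 0.78, 7.5] min rows 6.3
(0.57, 0.1357, 0.1, -11) -> [7.79, -6.98, 1.2, 7.84] min rows 6.6
(0.57, 0.1357, 0.1, -11) -> [-0.0, 0.0, 0.0, -0.0] min rows 0.0
(0.57, 0.1357, 0.0245, -11) -> [-0.0, 0.0, 3.02, -0.0] min rows 1.8
```

{"method": "drive_tool", "body": {"rows": [[1.1,0,0,0.9],[2.3,-0.1,0,1.9],[3.4,-0.1,0.1,2.8],[4.6,-0.1,0.2,3.7],[5.7,-0.2,0.4,4.7],[6.9,-0.2,0.5,5.6],[8.0,-0.2,0.7,6.6],[9.14,-0.26,0.78,7.5]]}}

```text
clock: 29.83
position: [0.5152, -0.1189, 0.1298]
ee_rot: [-0.001, 0.952, 0.307, -0.001]
contact_force: [0.2, 0.1, 0.7]
width: 0.0582
gripper_force: 0.0
```

{"method": "drive_tool", "body": {"rows": [[1.0,-0.9,0.1,1.0],[2.0,-1.8,0.3,2.0],[3.0,-2.7,0.5,3.0],[4.0,-3.6,0.6,4.0],[5.0,-4.5,0.8,5.0],[6.0,-5.4,0.9,6.0],[7.0,-6.3,1.1,7.0],[7.79,-6.98,1.2,7.84]], "grip": 42}}

```text
clock: 30.5
position: [0.57, 0.1377, 0.0997]
ee_rot: [-0.0, 0.995, -0.098, -0.001]
contact_force: [0.5, -0.2, -0.2]
width: 0.042
gripper_force: 0.0
```

{"method": "drive_tool", "body": {"rows": [[0,0,0,0],[0,0,0,0],[0,0,0.3,0],[0,0,0.7,0],[0,0,1.1,0],[0,0,1.2,0],[0,0,1.2,0],[0,0,1.2,0]]}}

```text
clock: 31.17
position: [0.5705, 0.1345, 0.0708]
ee_rot: [0.0, 0.995, -0.096, -0.0]
contact_force: [0.5, -0.2, -0.4]
width: 0.042
gripper_force: 0.0
```

Run:
```python
from plan import *
from h import *
plan([(.570,.1357,.0245,-11)])
q,_=eyes.get_image("side"); b=cv2.resize(q[120:300,240:420],None,fx=3,fy=3)
q,_=eyes.get_image("top"); a=cv2.resize(q[150:260,415:490],None,fx=3,fy=3)
o=np.zeros((540,540+a.shape[1],3),np.uint8);o[:,:540]=b;o[:a.shape[0],540:]=a;cv2.imwrite("pics/s7.png",o[:,:,::-1])
```

```text
from [  0.5705   0.1345   0.0708 -11.0683]
(0.57, 0.1357, 0.0245, -11) -> [-0.03, -0.04, 1.85, -0.01] min rows 1.1
```

View pics/s7.png

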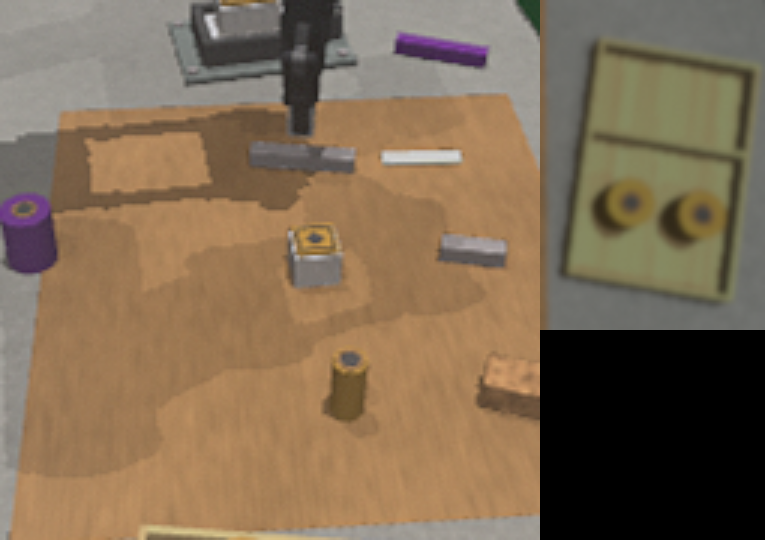

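Both rolls stand upright in the wide bay, at (628,203) and (702,215). The gripper is over the long bar at (302,156). I'll descend and grip it.

{"method": "drive_tool", "body": {"rows": [[0,0,0.3,0],[0,-0.02,0.7,0],[0,-0.03,1.1,0],[0,-0.03,1.4,0],[0,-0.03,1.65,0],[0,-0.03,1.8,0],[0,-0.03,1.84,0],[0,-0.03,1.84,0]]}}

```text
clock: 31.93
position: [0.5706, 0.136, 0.0248]
ee_rot: [0.0, 0.995, -0.096, -0.0]
contact_force: [1.1, -0.2, -0.8]
width: 0.0421
gripper_force: 0.0
```

{"method": "drive_tool", "body": {"rows": [[0,0,0,0],[0,0,0,0],[0,0,0,0],[0,0,0,0],[0,0,0,0],[0,0,0,0],[0,0,0,0],[0,0,0,0]], "grip": 5, "newtons": 50}}

```text
clock: 32.6
position: [0.5713, 0.136, 0.0259]
ee_rot: [-0.0, 0.995, -0.096, 0.001]
contact_force: [-0.4, 0.2, 5.1]
width: 0.0144
gripper_force: 51.6
```

{"method": "drive_tool", "body": {"rows": [[0,0,-0.2,0],[0,0,-0.6,0],[0,0,-1.2,0],[0,0,-2.0,0],[0,0,-2.8,0],[0,0,-3.5,0],[0,0,-4.0,0],[0,0,-4.2,0]]}}

```text
clock: 33.27
position: [0.5716, 0.1361, 0.1327]
ee_rot: [-0.0, 0.995, -0.096, 0.002]
contact_force: [1.3, 0.2, -1.5]
width: 0.0141
gripper_force: 50.8
```

Run:
```python
from plan import *
plan([(.575,-.03,.13,20),(.58,-.18,.13,51),(.5893,-.3328,.13,81),(.5893,-.3328,.05,81)],[.570,.1355,.1295,-11])
```

```text
from [  0.57     0.1355   0.1295 -11.    ]
(0.575, -0.03, 0.13, 20) -> [1.46, 6.46, -0.02, -5.17] min rows 4.3
(0.58, -0.18, 0.13, 51) -> [-1.87, 5.71, 0.0, -5.16] min rows 4.3
(0.5893, -0.3328, 0.13, 81) -> [-4.51, 4.14, 0.0, -5.0] min rows 4.2
(0.5893, -0.3328, 0.05, 81) -> [0.0, -0.0, 3.2, -0.0] min rows 1.9
```

{"method": "drive_tool", "body": {"rows": [[0.1,0.4,0,-0.3],[0.3,1.2,0,-0.95],[0.5,2.2,0,-1.75],[0.75,3.3,0,-2.6],[1.0,4.4,0,-3.5],[1.2,5.3,0,-4.25],[1.4,6.1,0,-4.9],[1.46,6.46,0,-5.17]]}}

```text
clock: 33.93
position: [0.5754, -0.0322, 0.1297]
ee_rot: [0.001, 0.985, 0.174, -0.001]
contact_force: [0.1, -0.2, -1.9]
width: 0.0147
gripper_force: 50.8
```

{"method": "drive_tool", "body": {"rows": [[-0.2,0.6,0,-0.5],[-0.45,1.4,0,-1.25],[-0.75,2.3,0,-2.1],[-1.05,3.2,0,-2.9],[-1.35,4.1,0,-3.7],[-1.6,4.9,0,-4.4],[-1.8,5.5,0,-4.95],[-1.87,5.71,0,-5.16]]}}

```text
clock: 34.6
position: [0.5803, -0.1822, 0.1296]
ee_rot: [0.0, 0.903, 0.43, -0.001]
contact_force: [-0.2, 0.1, -1.9]
width: 0.0145
gripper_force: 50.8
```

{"method": "drive_tool", "body": {"rows": [[-0.4,0.4,0,-0.5],[-1.1,1.0,0,-1.2],[-1.8,1.65,0,-2.0],[-2.5,2.3,0,-2.8],[-3.2,2.95,0,-3.55],[-3.9,3.6,0,-4.3],[-4.4,4.0,0,-4.85],[-4.51,4.14,0,-5.0]]}}

```text
clock: 35.27
position: [0.5894, -0.3353, 0.1293]
ee_rot: [-0.0, 0.761, 0.649, -0.001]
contact_force: [-0.6, -0.3, -2.4]
width: 0.0144
gripper_force: 50.8
```

{"method": "drive_tool", "body": {"rows": [[0,0,0.2,0],[0,0,0.6,0],[0,0,1.1,0],[0,0,1.6,0],[0,0,1.9,0],[0,0,2.0,0],[0,0,2.0,0],[0,0,2.0,0]]}}

```text
clock: 35.93
position: [0.5903, -0.3319, 0.0804]
ee_rot: [0.0, 0.76, 0.649, 0.0]
contact_force: [-0.5, 0.9, -1.1]
width: 0.0142
gripper_force: 50.8
```

Run:
```python
from plan import *
from h import *
plan([(.5893,-.3328,.032,81)])
q,_=eyes.get_image("side"); b=cv2.resize(q[240:400,250:430],None,fx=3,fy=3);cv2.imwrite("pics/s8.png",b[:,:,::-1])
```

```text
from [ 5.90300e-01 -3.31900e-01  8.04000e-02  8.09862e+01]
(0.5893, -0.3328, 0.032, 81) -> [-0.04, -0.03, 1.94, -0.0] min rows 1.2
```

View pics/s8.png

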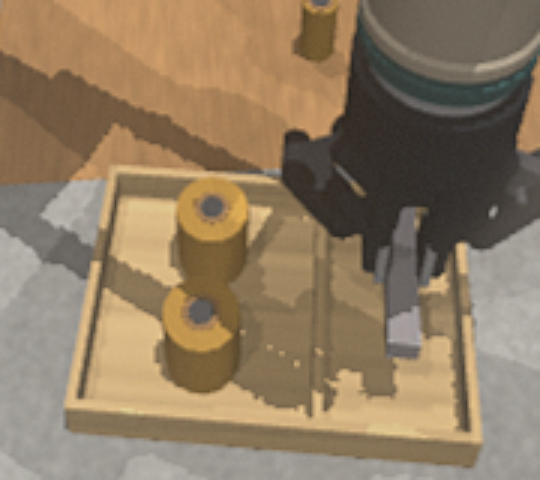

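Both rolls are upright at crop (205,335) and (212,235). The long bar hangs level over the narrow bay at (402,290), along it and clear of the walls. I'll lower it.

{"method": "drive_tool", "body": {"rows": [[0,0,0.3,0],[-0.02,-0.02,0.7,0],[-0.04,-0.03,1.1,0],[-0.04,-0.03,1.4,0],[-0.04,-0.03,1.65,0],[-0.04,-0.03,1.8,0],[-0.04,-0.03,1.84,0],[-0.04,-0.03,1.84,0]]}}

```text
clock: 36.65
position: [0.589, -0.3333, 0.0338]
ee_rot: [-0.0, 0.761, 0.649, -0.0]
contact_force: [-0.5, -0.2, -1.1]
width: 0.0143
gripper_force: 50.8
```

{"method": "drive_tool", "body": {"rows": [[0,0,0.02,0],[0,0,0.04,0],[0,0,0.06,0],[0,0,0.08,0],[0,0,0.1,0],[0,0,0.1,0],[0,0,0.1,0],[0,0,0.1,0]]}}

```text
clock: 37.32
position: [0.5892, -0.3333, 0.0319]
ee_rot: [0.0, 0.761, 0.649, -0.0]
contact_force: [-0.7, 0.2, -1.8]
width: 0.0141
gripper_force: 50.8
```

{"method": "drive_tool", "body": {"rows": [[0,0,0.01,0],[0,0,0.02,0],[0,0,0.03,0],[0,0,0.04,0],[0,0,0.05,0],[0,0,0.05,0],[0,0,0.05,0],[0,0,0.05,0]]}}

```text
clock: 37.98
position: [0.5891, -0.3333, 0.0309]
ee_rot: [0.0, 0.761, 0.649, -0.0]
contact_force: [-1.9, 0.5, 2.0]
width: 0.0148
gripper_force: 51.2
```

{"method": "drive_tool", "body": {"rows": [[0,0,0,0],[0,0,0,0],[0,0,0,0],[0,0,0,0],[0,0,0,0],[0,0,-0.2,0],[0,0,-0.6,0],[0,0,-1.2,0]], "grip": 28}}

```text
clock: 38.65
position: [0.5884, -0.3328, 0.0602]
ee_rot: [-0.001, 0.761, 0.649, -0.0]
contact_force: [1.0, -0.0, 1.1]
width: 0.0282
gripper_force: 0.0
```

{"method": "drive_tool", "body": {"rows": [[0,0,-0.6,0],[0,0,-1.4,0],[0,0,-2.4,0],[0,0,-3.4,0],[0,0,-4.4,0],[0,0,-5.4,0],[0,0,-6.0,0],[0,0,-6.0,0]]}}

```text
clock: 39.32
position: [0.591, -0.3345, 0.2164]
ee_rot: [0.005, 0.761, 0.649, 0.001]
contact_force: [1.0, -0.4, 1.0]
width: 0.028
gripper_force: 0.0
```

{"method": "drive_tool", "body": {"rows": [[1.0,1.0,0,0],[2.0,2.0,0,0],[3.0,3.0,0,0],[4.0,4.0,0,0],[5.0,5.0,0,0],[6.0,6.0,0,0],[7.0,6.5,0,0],[7.0,6.5,0,0]]}}

```text
clock: 39.98
position: [0.7802, -0.1798, 0.2082]
ee_rot: [-0.002, 0.759, 0.651, 0.002]
contact_force: [0.4, 0.3, 0.1]
width: 0.0281
gripper_force: 0.0
```

Run:
```python
from h import *
s=get_state();print(s['position'],s['contact_force'])
q,_=eyes.get_image("side"); b=cv2.resize(q[80:400,240:440],None,fx=1.8,fy=1.8)
p,W=cloud("top"); a=cv2.resize(p[140:280,170:490],None,fx=1.35,fy=1.35)
o=np.zeros((576,360+a.shape[1],3),np.uint8);o[:b.shape[0],:360]=b;o[:a.shape[0],360:]=a;cv2.imwrite("pics/s9.png",o[:,:,::-1])
S=cloud("side")[1].reshape(-1,3);k=(np.linalg.norm(S[:,:2]-[.533,.328],axis=1)<.022)
print('die z',np.percentile(S[k][:,2],[50,90]))
```

```text
[ 0.78020258 -0.17983363  0.20821762] [0.42779805 0.30018755 0.06997916]
die z [0.05669266 0.06153328]
```

View pics/s9.png

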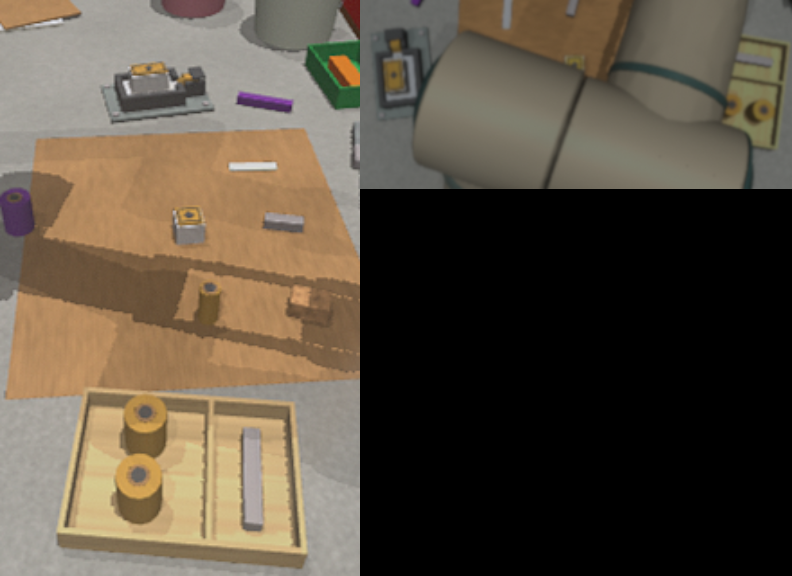

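Everything is in place:
- **Die:** latched down at (150,80).
- **Rolls:** upright in the wide bay at (146,425) and (139,487).
- **Bar:** flat in the narrow bay at (252,478).
- **Look-alikes:** where they started.

The robot is touching nothing, so I'll hand in.

```bash
python3 -c "
from rig import order; print(order.sign_off())"
```

```text
the job is handed in; nothing more can be done
None
```

The job is handed in at about 40 s: the long die is latched down on the pad, both full rolls stand upright in the wide bay, the long bar lies flat in the narrow bay, and the look-alikes were left where they were.

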